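# Dock the roll tray and lock it with the cam knob

## Task

Push the tray of salt rolls fully home against the stop of its dock on the bakery counter, without slamming it. Then turn the red cam knob clockwise (seen from above) until the sprung brass latch bar drops fully into the cam's notch and its tongue locks the tray; stop there, do not turn on so far that the cam's tooth drives the latch out again, let go, and leave the jam jar, the cup and the tongs where they are.

Things in the scene. Friction and masses are not known exactly. Their poses are not given: they have to be found in the camera images.
- dock: fixed white plastic base plate of the tray dock, 300 (x) by 400 (y) by 10 thick, on the counter, turned up to 0.3 rad. Origin on the counter under the tray's centre when home; plate spans x -180..120, y -140..260 in its frame. x is the way the tray is pushed home (roughly away from the robot), z up; knob on the +y side. A rigid black stop bar, 46 high, ends the tray's path
- push_plate (a point): middle of the near (-x) face of the dark wooden upright push plate on the tray's near edge: 70 wide (y), 12 thick (x), 22 to 78 above the counter; the point is 56 above the counter; axes as the dock's. Moves with the tray (aluminium, 180 by 200, rims 46 high, four fixed rolls up to 63 high). Push along dock +x. Only the 10 thick base plate lies in front of it
- tray (a joint): how far the tray is from home along the dock's x, in m: 0 is home against the rigid stop, negative is pulled out towards the robot (starts -0.075 to -0.035). Slides on runners with about 2.5 N of friction and stays where it is left. Pushing it home with more than 30 N of push is slamming
- knob_axis (a point): fixed point on the vertical axis of the red round knob, 80 above the counter (dock frame x -30, y +185); axes as the dock's. Knob: 48 diameter, 57 to 95 above the counter, shallow black grip lines; any grasp yaw will do; smooth plastic, so a pinch under about 20 N slips at the cam's hump
- cam_top (a point): fixed point on the knob's axis at the top face of the blue cam disc, 40 to 52 above the counter, which turns with the knob. Going round it as the roller meets it: round part 36 radius; a short hump to 40.5, by a yellow dot; at once the notch, floor 26 radius; a ramp rising over 1 rad to a tooth of 44. Fingers must stay above 54. The notch has to come to the roller pin on the dock's +y side
- knob (a joint): angle of the cam knob, rad, grows clockwise seen from above, 0 to 4.2. Turning takes about 0.15 N m, some 0.4 over the hump and nearly as much on up the ramp; it stays where left on the round. Its zero is arbitrary: the latch is fully dropped over some 0.2 rad about a reading from 1.55 to 2.45, 0.65 to 2.35 rad on from the start (often two grasps)
- bolt (a joint): position of the sprung brass latch bar that follows the cam, m: about 0 on the cam's round, -0.0045 on the hump, 0.010 dropped fully into the notch, -0.008 on the tooth (below -0.006 is driven out). Grows along the dock's -y, towards the tray. Spring 7 N. With the tray over 2 mm from home its tongue meets the tray's steel strike rail after 3 mm and cannot drop
- bolt_tip (a point): tip of the latch bar's tongue, 11 wide, 30 above the counter, moving with the bar; when dropped it stands in the 16 wide gap of the strike rail on the tray's side. The bar's steel roller pin (10 diameter, top 56 above the counter) stands 109 from this tip along the dock's +y, 41 from the knob's axis while held back; behind it a spring post, 44 high
- jam_jar: loose amber glass jar, 64 diameter, 85 high, yellow lid; origin at the centre of its underside. Leave alone
- cup: loose blue cup, 76 diameter, 75 high; origin at the centre of its underside. Leave alone
- tongs: loose steel tongs with wooden grips lying on the counter, about 235 long (x), 85 wide, 10 high; origin under the middle. Leave alone

How it is judged:
By the outcome, as a careful person would: the job done as asked, in the order asked, and still so for the second after the job is handed in, with the robot touching nothing.
It also fails if it takes over 72 s, if anything falls off the work surface, if the arm or the gripper's body presses on something with over 40 N, if the wrist force passes 120 N, or if a joint passes its speed limit or range.

## Robot

A 7-joint arm with a two-finger parallel gripper is mounted at the origin on the work surface. World frame = base frame: x ahead of the robot, y to its left, z up, the work surface at z = 0. Lengths are in m, angles in rad, forces in N, time in s.
With the tool pointing down it reaches from about 0.425 to 0.875 m from the base axis. Payload 4.7 kg.
Tool frame: the origin (TCP) lies on the centre line of the jaws, within the pads' length; the fingertips stand ahead of it and the grasp point (between the pads) lies 2 mm behind it (nose_length is the z of the fingertips in the tool frame, in m); z points along the fingers, y is the line along which they close (so a half turn about z gives the same grasp; the last joint's range is limited). The gripper opens to 87 mm and grips with 3 to 60 N. Pads are 19 mm wide; open, the fingers measure 117 mm over their backs; the gripper's body (75 mm by 190 mm) begins 51 mm behind the grasp point.
Start: joints at [-1.196, 0.321, -0.07, 1.45, 0.023, 1.371, -0.057], TCP at [0.229, 0.608, 0.24] pointing down, gripper open.
Joint ranges: [-2.86, 2.86], [-0.3, 2.09], [-1.38, 1.24], [0.06, 2.45], [-1.56, 4.7], [0.09, 2.05], [-2.69, 2.69]. Speed limits (rad/s): [2.57, 2.57, 3.14, 3.14, 3.14, 3.14, 3.14].

## Interface

Orientations are given as a rotation vector (axis times angle).
In Python, from bench import * gives the robot as it stands.
- The arm moves only by the tool send_rows, never from a script. Its arguments are lists of equal length, an entry for each row: "xyz": the shift along the tool's x, y, z in mm, a list of three; "dr": the turn, a rotation vector about the tool's x, y, z in rad, a list of three. A call has exactly 10 rows; each row is the pose to reach, as a shift and turn from the pose commanded when the call began, along the tool's axes at that moment; what a row does not reach only later rows make up. A row lasts 1/12 s, in which the tool goes at most 41.7 mm and 7.16 degrees, less where a joint would pass 70% of its speed; a pose out of reach is approached as far as the arm can. A call with a gripper value outside its range is refused whole. "jaw" is the finger opening in mm, from 0 to 87, set as the call begins (left out, the last holds). The fingers move at their own pace and stop on an object; "grip_force" is the grip in N (left out, the last holds). Time passes only in rows, so rows that repeat a pose let the fingers close, or fill a call up. It gives the time, the measured TCP pose, the force, the opening and the grip force at its end, in the units of the state.
- get_state(): the state, without advancing time (a new reading comes with each control period).
- get_image(name): name is "side" or "top"; returns the picture (400x640x3 uint8, red, green, blue); there is no depth.
- calibration(name): a dict with "vfov" (degrees; the focal length in pixels is half the picture's height over the tangent of half this angle, whatever the lens; pixels are square), "cx", "cy" (the principal point, pixels), "k1" (the pictures are not rectified: a ray, as slopes to the right and down, at radius r is drawn at 1 + k1 r^2 times it, then the intrinsics apply), "rvec" (rotation vector, rad) and "tvec" (3), from world to camera coordinates, as OpenCV has them. Camera axes: x right, y down, z forward; pixel columns grow to the right and rows downward; lengths in m; the calibration is good to about 2 mm. A picture is of the moment at which its call begins. calibration takes no time and is no camera call.
- close_job(): hands the job in; it is judged then, once.
The state is a dict: "time": time; "joint_positions": joint angles; "qd": joint speeds; "joint_torque": joint torques, N m; "position": TCP position; "tool_rot": TCP orientation; "ft_force": force on the tool from outside, world axes, zero at the start; "torque": the same for the moment, N m; "grip_width": opening from 0.0 (shut) to 1.0 (fully open); "grip_force": force on a finger pad.
Only numpy, scipy, OpenCV 4.12 (cv2) and the standard library are available. Lean on these libraries where they do the work, as an engineer would, in place of code of your own. Each camera call takes 0.05 s, during which the arm holds its last target. There are 200 camera calls.

## Working session

There is one attempt and no reset: what is moved stays moved. The work goes in short steps, Python scripts to look and compute and a tool call to move; the robot and the scene stay as the last step left them, time stands still between calls to the robot, and variables do not carry over. Pictures are saved under pics/ and viewed, at most 10 in all, crops included, and the job is handed in when it is done.

Besides the shell and the picture viewer there is one more tool, called after "Call:" in YAML: its name, and indented under it one key for each argument. send_rows: Moves the arm, as the interface text tells. Its arguments: {"type":"object","properties":{"xyz":{"type":"array"},"dr":{"type":"array"},"jaw":{"type":"number"},"grip_force":{"type":"number"}},"required":["xyz","dr"]}

```bash
mkdir -p pics
cat > h.py <<'E'
import numpy as np, cv2
from bench import *
from scipy.spatial.transform import Rotation as R
def cam(n):
    c=calibration(n); f=200/np.tan(np.radians(c['vfov'])/2)
    return c,f,R.from_rotvec(c['rvec']).as_matrix(),np.array(c['tvec'])
def ray(n,u,v,z):
    c,f,M,t=cam(n); d=np.array([(u-c['cx'])/f,(v-c['cy'])/f]); s=d.copy()
    for _ in range(30): s=d/(1+c['k1']*(s@s))
    o=-M.T@t; w=M.T@np.array([*s,1]); return o+w*(z-o[2])/w[2]
def proj(n,p):
    c,f,M,t=cam(n); q=M@np.array(p)+t; s=q[:2]/q[2]; s=s*(1+c['k1']*(s@s)); return s*f+[c['cx'],c['cy']]
def snap(n,name):
    im=get_image(n); cv2.imwrite('pics/'+name,im[:,:,::-1]); return im
E
python3 - <<'E'
from h import *
for n in('top','side'):
    snap(n,n+'0.png'); c,f,M,t=cam(n); print(n,c,-M.T@t)
s=get_state(); print(s)
E
```

```text
top {'vfov': 49.31437180749772, 'cx': 315.2857011245218, 'cy': 195.9943025520142, 'k1': -0.10041582619600384, 'rvec': array([ 2.13672056, -2.12043209,  0.19360063]), 'tvec': array([0.01673611, 0.53790309, 1.25350394])} [0.3056851  0.02280738 1.32925859]
side {'vfov': 45.92304838218522, 'cx': 320.3042422707218, 'cy': 204.3074891558461, 'k1': -0.05230544917249908, 'rvec': array([ 2.15950797, -0.22207237,  0.10654609]), 'tvec': array([-0.50048326,  0.13453476,  1.51144985])} [ 0.26381563 -1.25100464  0.95835925]
{'time': 0.1, 'joint_positions': array([-1.19591179,  0.32176133, -0.07009295,  1.451535  ,  0.02261809,
        1.3708207 , -0.05691056]), 'qd': array([ 0.00029003, -0.00252618,  0.00153079, -0.00215147,  0.00160491,
       -0.00025781, -0.00082722]), 'joint_torque': array([ 9.67868345e-05, -4.92569554e+01, -4.05813698e-01, -3.13399601e+01,
       -6.42609852e-02,  3.95204220e-02,  7.54965208e-05]), 'position': array([0.22933609, 0.60769992, 0.23857189]), 'tool_rot': array([-5.63569770e-01, -3.09042107e+00,  2.70995296e-03]), 'ft_force': array([-0.11575307,  0.63206641, -0.88877271]), 'torque': array([-0.01972628, -0.02619337, -0.01328558]), 'grip_force': 0.0, 'grip_width': 0.9957226512184193}
```

View pics/top0.png

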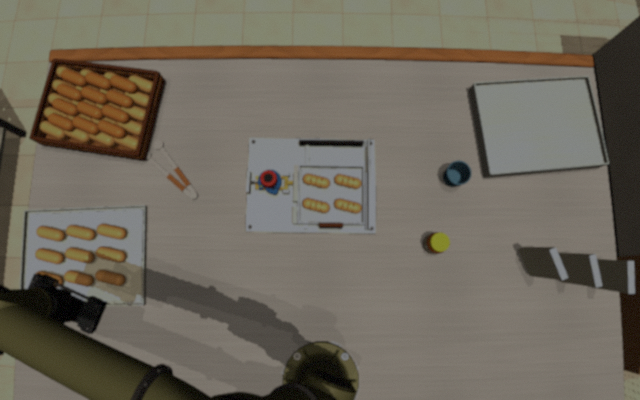

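View pics/side0.png

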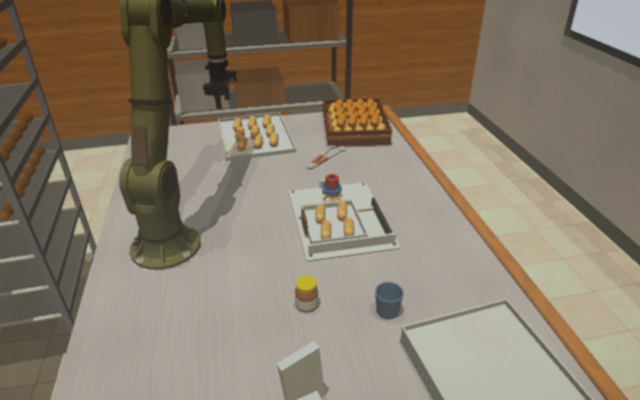

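The top view shows the dock plate at (247..376, 138..233), the knob at (269,180), the wooden push plate at (330,225) and the stop bar at (332,143). The cup (456,174), jar (438,242) and tongs (175,175) are clear of it.

Run:
```python
from h import *
im=cv2.imread('pics/top0.png'); hsv=cv2.cvtColor(im,cv2.COLOR_BGR2HSV)
H,S,V=[hsv[...,i].astype(int) for i in range(3)]
def roi(m,a): 
    o=np.zeros(m.shape,bool); x0,y0,x1,y1=a; o[y0:y1,x0:x1]=m[y0:y1,x0:x1]; return o
red=roi(((H<8)|(H>172))&(S>140)&(V>60),(255,165,285,195)); v,u=np.nonzero(red); print('red',len(u),u.mean(),v.mean(),(u.min()+u.max())/2,(v.min()+v.max())/2)
k=ray('top',u.mean(),v.mean(),.092); print('knob',k)
blk=roi(V<45,(292,135,370,152)); v,u=np.nonzero(blk); r=cv2.minAreaRect(np.c_[u,v].astype(np.float32)); print('stop',r)
a=ray('top',300,np.polyval(np.polyfit(u,v,1),300),.046);b=ray('top',362,np.polyval(np.polyfit(u,v,1),362),.046); print(a,b,'yaw',np.arctan2(-(a-b)[0],(a-b)[1])) 
br=roi((S>90)&(V<130)&(V>20),(310,215,350,236)); v,u=np.nonzero(br); print('plate',len(u),cv2.minAreaRect(np.c_[u,v].astype(np.float32))); print(ray('top',u.mean(),v.mean(),.07))
w=roi((S<40)&(V>125),(240,130,385,240)); 
c=max(cv2.findContours(w.astype(np.uint8),0,2)[0],key=cv2.contourArea); bx=cv2.boxPoints(cv2.minAreaRect(c)); print(bx)
for p in bx: print(ray('top',*p,.01))
big=cv2.resize(im[130:245,240:385],None,fx=5,fy=5,interpolation=2); cv2.imwrite('pics/crop0.png',big)
```

```text
red 161 268.2608695652174 178.8447204968944 268.0 178.5
knob [0.57947113 0.15811843 0.092     ]
stop ((330.5, 143.0), (4.0, 61.0), 90.0)
[0.70546787 0.06896323 0.046     ] [ 0.70330673 -0.12132191  0.046     ] yaw -0.011356896532294119
plate 69 ((330.5, 225.0), (23.0, 2.0), 0.0)
[ 0.44860865 -0.02344881  0.07      ]
[[240.00002 238.99997]
 [240.00002 133.99997]
 [384.      133.99997]
 [384.      238.99997]]
[0.41030667 0.24819864 0.01      ]
[0.74275163 0.26119371 0.01      ]
[ 0.74646244 -0.19589661  0.01      ]
[ 0.41370515 -0.18873198  0.01      ]
```

View pics/crop0.png

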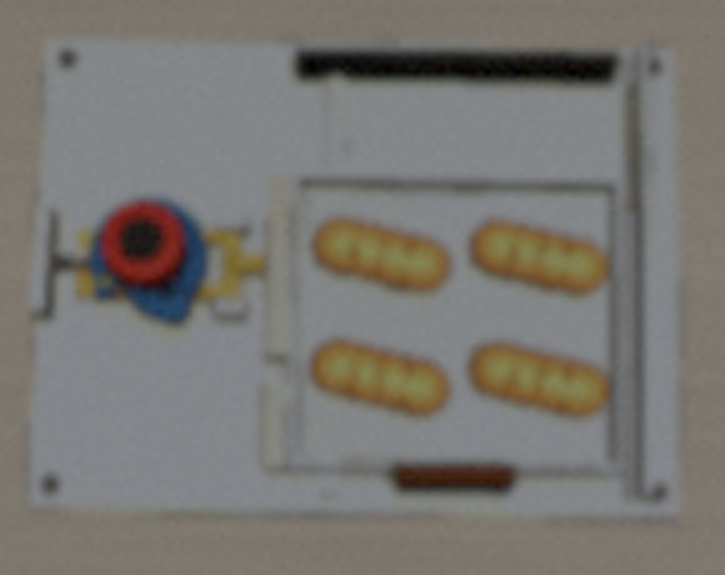

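The crop gives plate corners at (48,40), (670,48), (678,512) and (32,508), the knob at about (140,243), and the cam tooth at the lower side (175,320). The latch sits on the knob's right at (262,265) and the push plate's near edge at (455,485).

Run:
```python
from h import *
f=lambda a,b,z: ray('top',a/5+240-.4,b/5+130-.4,z)
P=[f(48,40,.01),f(670,48,.01),f(678,512,.01),f(32,508,.01)]
D=np.array([[.12,.26],[.12,-.14],[-.18,-.14],[-.18,.26]]); D=np.vstack([D,[-.03,.185]])
W=np.array([p[:2] for p in P]+[f(140,243,.095)[:2]])
print(W)
dc=D-D.mean(0); wc=W-W.mean(0); z=(wc[:,0]+1j*wc[:,1])@np.conj(dc[:,0]+1j*dc[:,1]); y=np.angle(z); 
Ry=np.array([[np.cos(y),-np.sin(y)],[np.sin(y),np.cos(y)]]); o=W.mean(0)-Ry@D.mean(0)
print('yaw',y,'o',o,'res mm',(W-(D@Ry.T+o))*1e3)
toD=lambda p:Ry.T@(p[:2]-o)
print('pushplate top near edge',toD(f(455,490,.078)), f(455,490,.078))
print('pushplate far top edge',toD(f(455,466,.078)))
print('tray far rim',toD(f(455,184,.046)))
c=toD(np.array([*(Ry@[-.03,.185]+o)])); t=toD(f(175,322,.052)); print('tooth rel',t-c,np.hypot(*(t-c)))
print('stop',toD(f(455,78,.046)))
s=get_state(); M=R.from_rotvec(s['tool_rot']).as_matrix(); print(M)
k=Ry@[-.03,.185]+o; print('knob',k, 'tongue', toD(f(262,265,.03)))
import bench; print([x for x in dir(bench) if 'nose' in x.lower()], globals().get('nose_length'))
np.savez('dock.npz',Ry=Ry,o=o)
```

```text
[[ 0.73091678  0.23139663]
 [ 0.72880025 -0.16238171]
 [ 0.43487294 -0.16221664]
 [ 0.43422652  0.23069026]
 [ 0.58070992  0.15976587]]
yaw -0.00024530555525624595 o [ 0.61188443 -0.02555648] res mm [[-1.03142602 -3.01744945]
 [-3.04982879  3.20419779]
 [ 3.02284877  3.29567368]
 [ 2.27830102 -3.79741161]
 [-1.21989498  0.31498959]]
pushplate top near edge [-0.17175463  0.00157736] [ 0.44013019 -0.02393698  0.078     ]
pushplate far top edge [-0.1578345   0.00160301]
tray far rim [0.01786938 0.00064082]
tooth rel [-0.03974962 -0.01717194] 0.04330020740754038
stop [0.08476843 0.00068999]
[[-9.35630185e-01  3.52981438e-01 -5.10537016e-04]
 [ 3.52981791e-01  9.35628718e-01 -1.66067293e-03]
 [-1.08513624e-04 -1.73398599e-03 -9.99998491e-01]]
knob [0.58192981 0.15945088] tongue [-0.02990622  0.11765962]
['nose_length'] 0.017
```

Call:
send_rows:
  xyz:
    - [-38, -24, 0]
    - [-76, -48, 0]
    - [-114, -72, 0]
    - [-152, -96, 0]
    - [-190, -119, 0]
    - [-228, -143, 0]
    - [-266, -167, 0]
    - [-304, -191, 0]
    - [-342, -215, 0]
    - [-370, -232, 0]
  dr:
    - [0, 0, -0.036]
    - [0, 0, -0.072]
    - [0, 0, -0.108]
    - [0, 0, -0.144]
    - [0, 0, -0.18]
    - [0, 0, -0.217]
    - [0, 0, -0.253]
    - [0, 0, -0.289]
    - [0, 0, -0.325]
    - [0, 0, -0.361]
  jaw: 0
  grip_force: 30

```text
time: 0.93
position: [0.4822, 0.2743, 0.2394]
tool_rot: [0.003, -3.141, 0.0]
ft_force: [0.9, 0.3, 0.4]
grip_width: 0.328
grip_force: 0.0
```

```bash
cat >> h.py <<'E'
def go(x,y,z,tilt=0,yaw=0):
    "tool shift mm & dr from measured pose to world target; tilt>0: tips lean toward base; yaw about world z"
    s=get_state(); C=R.from_rotvec(s['tool_rot']); p=s['position']
    T=R.from_euler('z',yaw)*R.from_euler('y',tilt)*R.from_matrix([[-1,0,0],[0,1,0],[0,0,-1]])
    print('t',round(s['time'],2),'p',p.round(4),'F',s['ft_force'].round(1),'xyz',(C.inv().apply(np.array([x,y,z])-p)*1e3).round(1),'dr',(C.inv()*T).as_rotvec().round(3),'zaxis',C.as_matrix()[:,2].round(3),'q',s['joint_positions'].round(2))
E
python3 -c "
from h import *
go(.43,-.025,.18,.25)"
```

```text
t 0.93 p [0.4822 0.2743 0.2394] F [0.9 0.3 0.4] xyz [  52.7 -299.2   59.4] dr [-0.     0.25   0.002] zaxis [-0. -0. -1.] q [-0.72  0.12  0.17  1.7  -0.02  1.33  1.03]
```

Call:
send_rows:
  xyz:
    - [5, -33, 6]
    - [11, -66, 12]
    - [16, -99, 18]
    - [22, -132, 24]
    - [27, -165, 30]
    - [33, -198, 36]
    - [40, -231, 42]
    - [46, -264, 50]
    - [53, -299, 59]
    - [53, -299, 59]
  dr:
    - [0, 0.03, 0]
    - [0, 0.06, 0]
    - [0, 0.09, 0]
    - [0, 0.12, 0]
    - [0, 0.15, 0]
    - [0, 0.18, 0]
    - [0, 0.2, 0]
    - [0, 0.23, 0]
    - [0, 0.25, 0]
    - [0, 0.25, 0]

```text
time: 1.77
position: [0.4263, -0.0302, 0.1789]
tool_rot: [-0.015, -2.887, 0.005]
ft_force: [0.1, -0.8, 0.8]
grip_width: 0.009
grip_force: 0.0
```

```bash
python3 -c "
from h import *
go(.405,-.025,.062,.25)"
```

```text
t 1.77 p [ 0.4263 -0.0302  0.1789] F [ 0.1 -0.8  0.8] xyz [ -8.7   5.5 118.5] dr [-0.002 -0.004 -0.01 ] zaxis [-0.252 -0.002 -0.968] q [-0.4   0.08  0.43  1.89 -0.02  1.43  1.6 ]
```

Call:
send_rows:
  xyz:
    - [-9, 5, 13]
    - [-9, 5, 26]
    - [-9, 5, 40]
    - [-9, 5, 54]
    - [-9, 5, 68]
    - [-9, 5, 82]
    - [-9, 5, 95]
    - [-9, 5, 108]
    - [-9, 5, 118]
    - [-9, 5, 118]
  dr:
    - [0, 0, 0]
    - [0, 0, 0]
    - [0, 0, 0]
    - [0, 0, 0]
    - [0, 0, 0]
    - [0, 0, 0]
    - [0, 0, 0]
    - [0, 0, 0]
    - [0, 0, 0]
    - [0, 0, 0]

```text
time: 2.6
position: [0.4061, -0.0175, 0.0623]
tool_rot: [0.0, -2.888, 0.001]
ft_force: [0.2, 0.5, 0.9]
grip_width: 0.005
grip_force: 0.0
```

```bash
python3 -c "
from h import *
go(.465,-.025,.062,.25)"
```

```text
t 2.6 p [ 0.4061 -0.0175  0.0623] F [0.2 0.5 0.9] xyz [-57.1  -7.5 -14.5] dr [-0.    -0.004  0.   ] zaxis [-0.251 -0.    -0.968] q [-0.4   0.18  0.41  2.05 -0.07  1.18  1.62]
```

Call:
send_rows:
  xyz:
    - [-5, -4, -1.3]
    - [-10, -7, -2.6]
    - [-15, -7, -3.8]
    - [-20, -7, -5]
    - [-24, -7, -6.1]
    - [-29, -7, -7.4]
    - [-34, -7, -8.6]
    - [-39, -7, -9.9]
    - [-44, -7, -11.2]
    - [-48, -7, -12.3]
  dr:
    - [0, 0, 0]
    - [0, 0, 0]
    - [0, 0, 0]
    - [0, 0, 0]
    - [0, 0, 0]
    - [0, 0, 0]
    - [0, 0, 0]
    - [0, 0, 0]
    - [0, 0, 0]
    - [0, 0, 0]

```text
time: 3.43
position: [0.4583, -0.0248, 0.064]
tool_rot: [0.0, -2.892, 0.001]
ft_force: [-2.5, -2.8, 2.9]
grip_width: 0.007
grip_force: 1.7
```

```bash
python3 -c "
from h import *
go(.476,-.025,.062,.25)"
```

```text
t 3.43 p [ 0.4583 -0.0248  0.064 ] F [-2.5 -2.8  2.9] xyz [-17.7  -0.2  -2.4] dr [-0.  0.  0.] zaxis [-0.247 -0.    -0.969] q [-0.37  0.29  0.42  1.93 -0.11  1.21  1.67]
```

Call:
send_rows:
  xyz:
    - [-2.5, 0, -0.6]
    - [-5, 0, -1.2]
    - [-7.5, 0, -1.8]
    - [-10, 0, -2.4]
    - [-12.5, 0, -3]
    - [-15, 0, -3.6]
    - [-17, 0, -4.2]
    - [-19, 0, -4.8]
    - [-21, 0, -5.3]
    - [-22, 0, -5.6]
  dr:
    - [0, 0, 0]
    - [0, 0, 0]
    - [0, 0, 0]
    - [0, 0, 0]
    - [0, 0, 0]
    - [0, 0, 0]
    - [0, 0, 0]
    - [0, 0, 0]
    - [0, 0, 0]
    - [0, 0, 0]

```text
time: 4.27
position: [0.4807, -0.0246, 0.0639]
tool_rot: [0.0, -2.892, 0.0]
ft_force: [-2.6, -2.4, 1.5]
grip_width: 0.006
grip_force: 1.3
```

Run:
```python
from h import *
go(.49,-.025,.062,.25)
d=np.load('dock.npz'); im=snap('top','t1.png')
cv2.imwrite('pics/crop1.png',cv2.resize(im[130:245,240:385,::-1],None,fx=5,fy=5,interpolation=2))
```

```text
t 4.27 p [ 0.4807 -0.0246  0.0639] F [-2.6 -2.4  1.5] xyz [-9.5 -0.4 -0.5] dr [-0.  0.  0.] zaxis [-0.247 -0.    -0.969] q [-0.36  0.33  0.41  1.87 -0.13  1.22  1.68]
```

View pics/crop1.png

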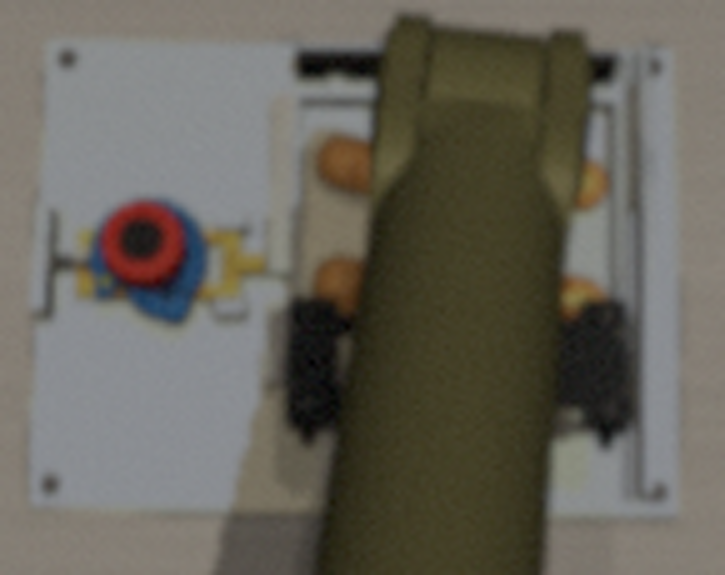

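The tray's far rim is now at crop row 103 and the stop edge at 78, so about 16–18 mm remains. The latch and knob have not moved.

Call:
send_rows:
  xyz:
    - [-1.2, 0, -0.3]
    - [-2.4, 0, -0.6]
    - [-3.6, 0, -0.9]
    - [-4.8, 0, -1.2]
    - [-6, 0, -1.5]
    - [-7.2, 0, -1.8]
    - [-8.4, 0, -2.1]
    - [-9.6, 0, -2.4]
    - [-10.8, 0, -2.7]
    - [-12, 0, -3]
  dr:
    - [0, 0, 0]
    - [0, 0, 0]
    - [0, 0, 0]
    - [0, 0, 0]
    - [0, 0, 0]
    - [0, 0, 0]
    - [0, 0, 0]
    - [0, 0, 0]
    - [0, 0, 0]
    - [0, 0, 0]

```text
time: 5.15
position: [0.4929, -0.0246, 0.0639]
tool_rot: [0.0, -2.892, -0.0]
ft_force: [-3.2, -0.5, -0.1]
grip_width: 0.005
grip_force: 1.3
```

Call:
send_rows:
  xyz:
    - [-0.4, 0, -0.1]
    - [-0.8, 0, -0.2]
    - [-1.2, 0, -0.3]
    - [-1.6, 0, -0.4]
    - [-2, 0, -0.5]
    - [-2.4, 0, -0.6]
    - [-2.8, 0, -0.7]
    - [-3.2, 0, -0.8]
    - [-3.2, 0, -0.8]
    - [-3.2, 0, -0.8]
  dr:
    - [0, 0, 0]
    - [0, 0, 0]
    - [0, 0, 0]
    - [0, 0, 0]
    - [0, 0, 0]
    - [0, 0, 0]
    - [0, 0, 0]
    - [0, 0, 0]
    - [0, 0, 0]
    - [0, 0, 0]

```text
time: 5.98
position: [0.4954, -0.0247, 0.0639]
tool_rot: [0.0, -2.89, -0.0]
ft_force: [-5.0, -1.1, 0.8]
grip_width: 0.005
grip_force: 2.5
```

Call:
send_rows:
  xyz:
    - [-0.3, 0, -0.1]
    - [-0.6, 0, -0.2]
    - [-0.9, 0, -0.2]
    - [-1.2, 0, -0.3]
    - [-1.5, 0, -0.4]
    - [-1.5, 0, -0.4]
    - [-1.5, 0, -0.4]
    - [-1.5, 0, -0.4]
    - [-1.5, 0, -0.4]
    - [-1.5, 0, -0.4]
  dr:
    - [0, 0, 0]
    - [0, 0, 0]
    - [0, 0, 0]
    - [0, 0, 0]
    - [0, 0, 0]
    - [0, 0, 0]
    - [0, 0, 0]
    - [0, 0, 0]
    - [0, 0, 0]
    - [0, 0, 0]

```text
time: 6.82
position: [0.4955, -0.0247, 0.0639]
tool_rot: [-0.0, -2.887, -0.0]
ft_force: [-8.6, -0.8, 3.6]
grip_width: 0.007
grip_force: 4.2
```

Run:
```python
from h import *
go(.49,-.025,.062,.25)
im=snap('top','t2.png')
cv2.imwrite('pics/crop2.png',cv2.resize(im[130:245,240:385,::-1],None,fx=5,fy=5,interpolation=2))
```

```text
t 6.82 p [ 0.4955 -0.0247  0.0639] F [-8.6 -0.8  3.6] xyz [ 4.8 -0.3  3.2] dr [ 0.    -0.005  0.   ] zaxis [-0.252  0.    -0.968] q [-0.35  0.36  0.41  1.83 -0.14  1.24  1.69]
```

View pics/crop2.png

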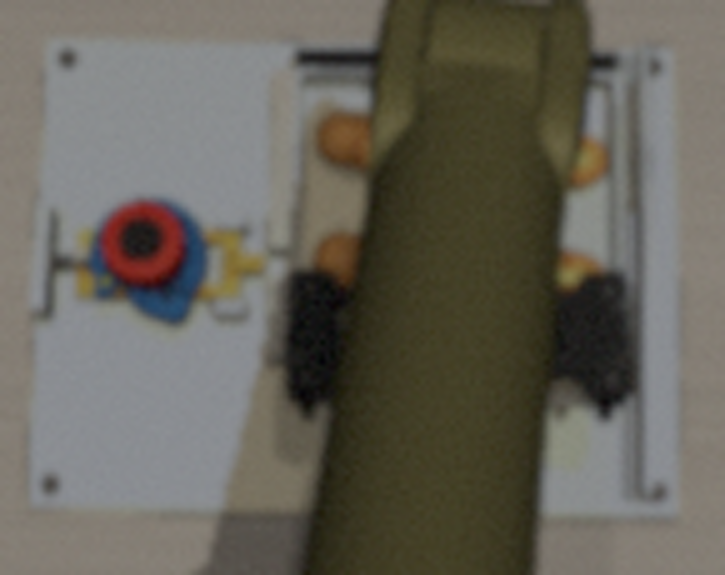

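The tray rim meets the stop, the push stalled at 8.6 N, and the rail gap lines up with the tongue at row ~258: the tray is home. Backing off and moving to the knob.

Call:
send_rows:
  xyz:
    - [4, 0, 1]
    - [10, 0, 2.5]
    - [18, 0, 4]
    - [24, 0, 0]
    - [24, 0, -20]
    - [24, 0, -45]
    - [24, 0, -70]
    - [24, 0, -95]
    - [24, 0, -115]
    - [24, 0, -120]
  dr:
    - [0, 0, 0]
    - [0, 0, 0]
    - [0, 0, 0]
    - [0, 0, 0]
    - [0, 0, 0]
    - [0, 0, 0]
    - [0, 0, 0]
    - [0, 0, 0]
    - [0, 0, 0]
    - [0, 0, 0]
  jaw: 87

```text
time: 7.7
position: [0.5065, -0.0245, 0.19]
tool_rot: [0.001, -2.899, -0.001]
ft_force: [1.0, 0.0, 1.0]
grip_width: 0.679
grip_force: 0.0
```

```bash
python3 -c "
from h import *
go(.5805,.159,.18,0)"
```

```text
t 7.7 p [ 0.5065 -0.0245  0.19  ] F [1. 0. 1.] xyz [-74.4 183.4  -7.9] dr [ 0.001 -0.242  0.001] zaxis [-0.24   0.001 -0.971] q [-0.37  0.24  0.43  1.7  -0.09  1.47  1.65]
```

Call:
send_rows:
  xyz:
    - [-10, 23, -1]
    - [-20, 46, -2]
    - [-30, 69, -3]
    - [-40, 92, -4]
    - [-50, 115, -5]
    - [-60, 140, -6]
    - [-68, 163, -7]
    - [-74, 183, -8]
    - [-74, 183, -8]
    - [-74, 183, -8]
  dr:
    - [0, -0.03, 0]
    - [0, -0.06, 0]
    - [0, -0.09, 0]
    - [0, -0.12, 0]
    - [0, -0.15, 0]
    - [0, -0.18, 0]
    - [0, -0.21, 0]
    - [0, -0.242, 0]
    - [0, -0.242, 0]
    - [0, -0.242, 0]

```text
time: 8.53
position: [0.5766, 0.1597, 0.1751]
tool_rot: [0.005, -3.132, -0.0]
ft_force: [0.3, -1.1, -1.0]
grip_width: 0.996
grip_force: 0.0
```

```bash
python3 -c "
from h import *
go(.5805,.159,.078,0)"
```

```text
t 8.53 p [0.5766 0.1597 0.1751] F [ 0.3 -1.1 -1. ] xyz [-4.8 -0.8 97. ] dr [ 0.    -0.009  0.003] zaxis [-0.009  0.    -1.   ] q [-0.59  0.26  0.32  1.67 -0.09  1.23  1.33]
```

Call:
send_rows:
  xyz:
    - [-4, 0, 15]
    - [-4, 0, 30]
    - [-4, 0, 45]
    - [-4, 0, 60]
    - [-4, 0, 74]
    - [-4, 0, 85]
    - [-4, 0, 92]
    - [-4, 0, 96]
    - [-4, 0, 97]
    - [-4, 0, 97]
  dr:
    - [0, 0, 0]
    - [0, 0, 0]
    - [0, 0, 0]
    - [0, 0, 0]
    - [0, 0, 0]
    - [0, 0, 0]
    - [0, 0, 0]
    - [0, 0, 0]
    - [0, 0, 0]
    - [0, 0, 0]

```text
time: 9.37
position: [0.5811, 0.1582, 0.0788]
tool_rot: [-0.0, -3.134, -0.0]
ft_force: [-0.1, 0.5, -0.8]
grip_width: 1.003
grip_force: 0.0
```

Run:
```python
from h import *
go(.5805,.159,.078,0)
a=snap('top','a.png')[140:220,230:330,::-1]; b=snap('side','b.png')[140:220,270:370,::-1]
cv2.imwrite('pics/v3.png',np.hstack([cv2.resize(x,(400,320),interpolation=2) for x in(a,b)]))
```

```text
t 9.37 p [0.5811 0.1582 0.0788] F [-0.1  0.5 -0.8] xyz [0.6 0.8 0.9] dr [ 0.    -0.008 -0.   ] zaxis [-0.008  0.    -1.   ] q [-0.57  0.36  0.31  1.76 -0.13  1.05  1.36]
```

View pics/v3.png

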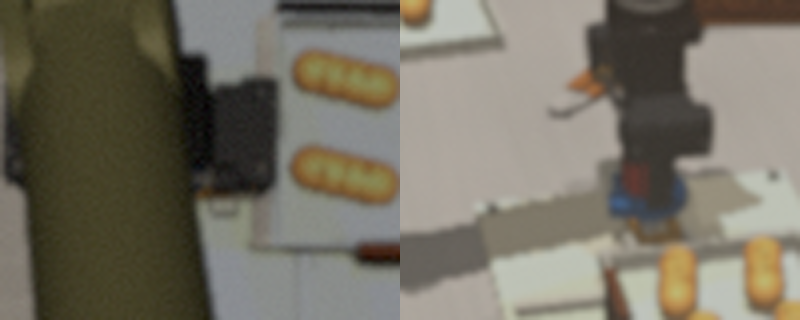

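The left half shows the open gripper over the knob. The right half shows the red knob between the fingers above the blue cam, at about (635,185).

Call:
send_rows:
  xyz:
    - [0, 0, 0]
    - [0, 0, 0]
    - [0, 0, 0]
    - [0, 0, 0]
    - [0, 0, 0]
    - [0, 0, 0]
    - [0, 0, 0]
    - [0, 0, 0]
    - [0, 0, 0]
    - [0, 0, 0]
  dr:
    - [0, 0, 0]
    - [0, 0, 0]
    - [0, 0, 0]
    - [0, 0, 0]
    - [0, 0, 0]
    - [0, 0, 0]
    - [0, 0, 0]
    - [0, 0, 0]
    - [0, 0, 0]
    - [0, 0, 0]
  jaw: 30
  grip_force: 45

```text
time: 10.3
position: [0.5809, 0.1575, 0.0786]
tool_rot: [-0.0, -3.133, 0.002]
ft_force: [-0.4, -3.0, 1.4]
grip_width: 0.541
grip_force: 45.0
```

Call:
send_rows:
  xyz:
    - [0, 0, 0]
    - [0, 0, 0]
    - [0, 0, 0]
    - [0, 0, 0]
    - [0, 0, 0]
    - [0, 0, 0]
    - [0, 0, 0]
    - [0, 0, 0]
    - [0, 0, 0]
    - [0, 0, 0]
  dr:
    - [0, 0, 0.03]
    - [0, 0, 0.06]
    - [0, 0, 0.09]
    - [0, 0, 0.12]
    - [0, 0, 0.15]
    - [0, 0, 0.18]
    - [0, 0, 0.21]
    - [0, 0, 0.24]
    - [0, 0, 0.27]
    - [0, 0, 0.3]

```text
time: 11.13
position: [0.581, 0.1582, 0.0786]
tool_rot: [-0.47, -3.098, 0.002]
ft_force: [-0.6, -1.5, 1.2]
grip_width: 0.543
grip_force: 45.0
```

```bash
cat >> h.py <<'E'
def st():
    s=get_state(); M=R.from_rotvec(s['tool_rot']).as_matrix()
    print(round(s['time'],2),s['position'].round(4),'cw',round(-np.arctan2(-M[1,0],-M[0,0]),3),'F',s['ft_force'].round(1),'T',s['torque'].round(2),'g',s['grip_force'],round(s['grip_width']*87,1),'q7',s['joint_positions'][6].round(2))
E
python3 -c "
from h import *
st()"
```

```text
11.13 [0.581  0.1582 0.0786] cw 0.301 F [-0.6 -1.5  1.2] T [-0.15  0.02  0.23] g 45.00988659448922 47.3 q7 1.07
```

Call:
send_rows:
  xyz:
    - [0, 0, 0]
    - [0, 0, 0]
    - [0, 0, 0]
    - [0, 0, 0]
    - [0, 0, 0]
    - [0, 0, 0]
    - [0, 0, 0]
    - [0, 0, 0]
    - [0, 0, 0]
    - [0, 0, 0]
  dr:
    - [0, 0, 0.02]
    - [0, 0, 0.04]
    - [0, 0, 0.06]
    - [0, 0, 0.08]
    - [0, 0, 0.1]
    - [0, 0, 0.12]
    - [0, 0, 0.14]
    - [0, 0, 0.15]
    - [0, 0, 0.15]
    - [0, 0, 0.15]

```text
time: 11.97
position: [0.581, 0.1585, 0.0786]
tool_rot: [-0.699, -3.055, 0.002]
ft_force: [0.6, -0.7, -0.5]
grip_width: 0.541
grip_force: 45.0
```

```bash
python3 -c "
from h import *
st()"
```

```text
11.97 [0.581  0.1585 0.0786] cw 0.45 F [ 0.6 -0.7 -0.5] T [ 0.   -0.31  0.32] g 45.02246961928904 47.0 q7 0.93
```

Call:
send_rows:
  xyz:
    - [0, 0, 0]
    - [0, 0, 0]
    - [0, 0, 0]
    - [0, 0, 0]
    - [0, 0, 0]
    - [0, 0, 0]
    - [0, 0, 0]
    - [0, 0, 0]
    - [0, 0, 0]
    - [0, 0, 0]
  dr:
    - [0, 0, 0.02]
    - [0, 0, 0.04]
    - [0, 0, 0.06]
    - [0, 0, 0.08]
    - [0, 0, 0.08]
    - [0, 0, 0.08]
    - [0, 0, 0.08]
    - [0, 0, 0.08]
    - [0, 0, 0.08]
    - [0, 0, 0.08]

```text
time: 12.8
position: [0.5811, 0.1586, 0.0786]
tool_rot: [-0.821, -3.025, 0.002]
ft_force: [1.9, 0.7, -2.4]
grip_width: 0.544
grip_force: 45.0
```

Run:
```python
from h import *
st()
a=snap('top','a1.png')[140:220,230:330,::-1]; b=snap('side','b1.png')[160:220,295:370,::-1]
cv2.imwrite('pics/v4.png',np.hstack([cv2.resize(x,(400,320),interpolation=2) for x in(a,b)]))
```

```text
12.8 [0.5811 0.1586 0.0786] cw 0.53 F [ 1.9  0.7 -2.4] T [ 0.36 -0.74  0.34] g 45.030302787199616 47.3 q7 0.86
```

View pics/v4.png

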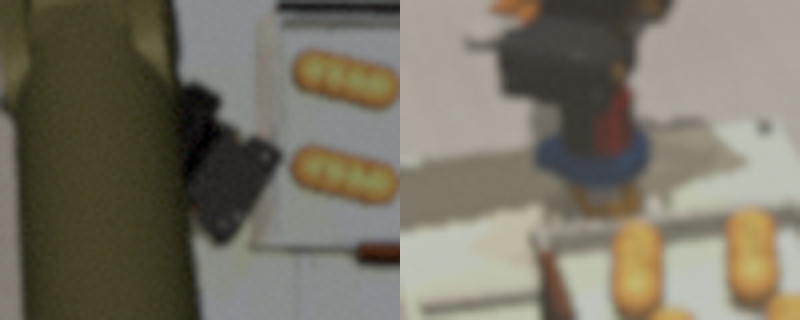

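The top view is hidden by the arm. The side view shows the tooth moving left at (545,150) and the brass bar at (605,200), still held back. Torque is rising, which fits the hump.

Call:
send_rows:
  xyz:
    - [0, 0, 0]
    - [0, 0, 0]
    - [0, 0, 0]
    - [0, 0, 0]
    - [0, 0, 0]
    - [0, 0, 0]
    - [0, 0, 0]
    - [0, 0, 0]
    - [0, 0, 0]
    - [0, 0, 0]
  dr:
    - [0, 0, 0.02]
    - [0, 0, 0.04]
    - [0, 0, 0.06]
    - [0, 0, 0.07]
    - [0, 0, 0.07]
    - [0, 0, 0.07]
    - [0, 0, 0.07]
    - [0, 0, 0.07]
    - [0, 0, 0.07]
    - [0, 0, 0.07]

```text
time: 13.73
position: [0.5812, 0.1587, 0.0786]
tool_rot: [-0.926, -2.994, 0.002]
ft_force: [3.7, 2.1, -5.2]
grip_width: 0.547
grip_force: 45.0
```

Run:
```python
from h import *
st(); snap('side','b2.png')
```

```text
13.73 [0.5812 0.1587 0.0786] cw 0.6 F [ 3.7  2.1 -5.2] T [ 0.93 -1.36  0.22] g 45.03784694708884 47.6 q7 0.79
```

Call:
send_rows:
  xyz:
    - [0, 0, 0]
    - [0, 0, 0]
    - [0, 0, 0]
    - [0, 0, 0]
    - [0, 0, 0]
    - [0, 0, 0]
    - [0, 0, 0]
    - [0, 0, 0]
    - [0, 0, 0]
    - [0, 0, 0]
  dr:
    - [0, 0, 0.02]
    - [0, 0, 0.04]
    - [0, 0, 0.06]
    - [0, 0, 0.07]
    - [0, 0, 0.07]
    - [0, 0, 0.07]
    - [0, 0, 0.07]
    - [0, 0, 0.07]
    - [0, 0, 0.07]
    - [0, 0, 0.07]

```text
time: 14.62
position: [0.5813, 0.1589, 0.0787]
tool_rot: [-1.031, -2.961, 0.002]
ft_force: [5.4, 1.4, -4.6]
grip_width: 0.54
grip_force: 45.0
```

Run:
```python
from h import *
st(); snap('side','b3.png')
```

```text
14.62 [0.5813 0.1589 0.0787] cw 0.67 F [ 5.4  1.4 -4.6] T [ 0.95 -1.45  0.07] g 45.03759185783565 47.0 q7 0.73
```

Run:
```python
import cv2,numpy as np
cv2.imwrite('pics/v5.png',np.hstack([cv2.resize(cv2.imread(f'pics/{n}.png')[178:208,310:350],(400,300),interpolation=2) for n in('b1','b3')]))
```

```text
(no output)
```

View pics/v5.png

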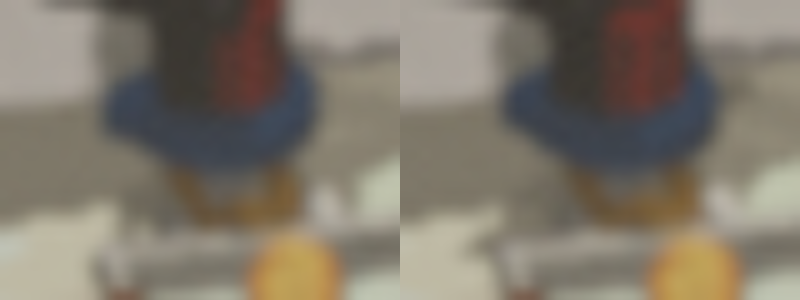

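The brass yoke sits at crop (235,210) in both pictures, so it has not dropped yet. The torque dip means the crest of the hump; carrying on in small steps.

Call:
send_rows:
  xyz:
    - [0, 0, 0]
    - [0, 0, 0]
    - [0, 0, 0]
    - [0, 0, 0]
    - [0, 0, 0]
    - [0, 0, 0]
    - [0, 0, 0]
    - [0, 0, 0]
    - [0, 0, 0]
    - [0, 0, 0]
  dr:
    - [0, 0, 0.02]
    - [0, 0, 0.04]
    - [0, 0, 0.06]
    - [0, 0, 0.07]
    - [0, 0, 0.07]
    - [0, 0, 0.07]
    - [0, 0, 0.07]
    - [0, 0, 0.07]
    - [0, 0, 0.07]
    - [0, 0, 0.07]

```text
time: 15.5
position: [0.5815, 0.159, 0.0787]
tool_rot: [-1.134, -2.923, 0.002]
ft_force: [4.1, 2.7, -5.5]
grip_width: 0.543
grip_force: 45.0
```

```bash
cat >> h.py <<'E'
def bar(name):
    im=snap('side',name); h=cv2.cvtColor(im,cv2.COLOR_RGB2HSV)[190:205,322:345].astype(int)
    m=(h[...,0]>8)&(h[...,0]<32)&(h[...,1]>85); v,u=np.nonzero(m); print('bar',m.sum(),u.mean()+322,v.mean()+190,np.bincount(v))
E
python3 - <<'E'
from h import *
for n in('b1','b2','b3'):
    h=cv2.cvtColor(cv2.imread(f'pics/{n}.png'),cv2.COLOR_BGR2HSV)[190:205,322:345].astype(int)
    m=(h[...,0]>8)&(h[...,0]<32)&(h[...,1]>85); v,u=np.nonzero(m); print(n,m.sum(),u.mean()+322,v.mean()+190,np.bincount(v))
st(); bar('b4.png')
E
```

```text
b1 62 336.3709677419355 199.91935483870967 [ 0  0  0  0  0  2  5  6  9 11  5  2  5  8  9]
b2 63 336.3333333333333 199.9206349206349 [ 0  0  0  0  0  2  4  7 11 10  4  2  6  8  9]
b3 66 336.27272727272725 199.72727272727272 [ 0  0  0  0  0  2  6  8 11 10  5  2  5  8  9]
15.5 [0.5815 0.159  0.0787] cw 0.74 F [ 4.1  2.7 -5.5] T [ 0.99 -1.57  0.04] g 45.03634144552052 47.2 q7 0.66
bar 67 336.25373134328356 199.80597014925374 [ 0  0  0  0  0  2  5  8 11 11  5  2  6  8  9]
```

Call:
send_rows:
  xyz:
    - [0, 0, 0]
    - [0, 0, 0]
    - [0, 0, 0]
    - [0, 0, 0]
    - [0, 0, 0]
    - [0, 0, 0]
    - [0, 0, 0]
    - [0, 0, 0]
    - [0, 0, 0]
    - [0, 0, 0]
  dr:
    - [0, 0, 0.02]
    - [0, 0, 0.04]
    - [0, 0, 0.06]
    - [0, 0, 0.07]
    - [0, 0, 0.07]
    - [0, 0, 0.07]
    - [0, 0, 0.07]
    - [0, 0, 0.07]
    - [0, 0, 0.07]
    - [0, 0, 0.07]

```text
time: 16.38
position: [0.5816, 0.1591, 0.0787]
tool_rot: [-1.236, -2.881, 0.002]
ft_force: [5.5, 3.3, -6.4]
grip_width: 0.544
grip_force: 45.0
```

Run:
```python
from h import *
st(); bar('b5.png')
```

```text
16.38 [0.5816 0.1591 0.0787] cw 0.811 F [ 5.5  3.3 -6.4] T [ 0.97 -1.55 -0.12] g 45.03362763673067 47.3 q7 0.59
bar 66 336.3636363636364 199.8181818181818 [ 0  0  0  0  0  2  6  7 10 11  5  2  6  8  9]
```

Run:
```python
from h import *
for n in('side0','b','b1','b5'):
    im=cv2.imread(f'pics/{n}.png')
    h=cv2.cvtColor(im,cv2.COLOR_BGR2HSV)[190:205,322:345].astype(int)
    m=(h[...,0]>8)&(h[...,0]<32)&(h[...,1]>85); v,u=np.nonzero(m); print(n,m.sum(),u.mean()+322,v.mean()+190,np.bincount(v))
print(proj('side',[.582,.049,.03])*1, proj('side',[.582,.059,.03]))
st()
cv2.imwrite('pics/v6.png',np.hstack([cv2.resize(cv2.imread(f'pics/{n}.png')[170:210,305:355],(400,320),interpolation=2) for n in('b','b5')]))
```

```text
side0 65 335.9230769230769 199.2923076923077 [ 0  0  0  0  0  5  6  9 11 11  3  0  5  7  8]
b 62 336.3225806451613 199.8709677419355 [ 0  0  0  0  0  4  6  5  7 10  4  3  6  8  9]
b1 62 336.3709677419355 199.91935483870967 [ 0  0  0  0  0  2  5  6  9 11  5  2  5  8  9]
b5 66 336.3636363636364 199.8181818181818 [ 0  0  0  0  0  2  6  7 10 11  5  2  6  8  9]
[337.64506585 208.28001146] [336.9837516  206.67177484]
16.43 [0.5816 0.1591 0.0786] cw 0.811 F [ 5.9  3.4 -5.7] T [ 0.97 -1.68 -0.12] g 45.03362646326423 47.0 q7 0.59
```

View pics/v6.png

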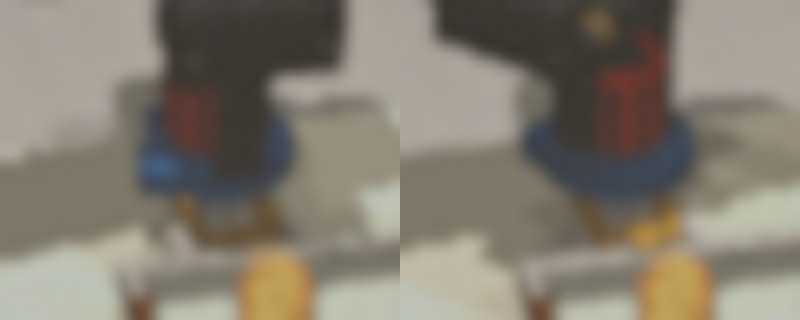

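No motion of the bar yet: the side view shows the yoke at (635,235) unchanged while the tooth has turned to the far left at (530,145). Carrying on.

Call:
send_rows:
  xyz:
    - [0, 0, 0]
    - [0, 0, 0]
    - [0, 0, 0]
    - [0, 0, 0]
    - [0, 0, 0]
    - [0, 0, 0]
    - [0, 0, 0]
    - [0, 0, 0]
    - [0, 0, 0]
    - [0, 0, 0]
  dr:
    - [0, 0, 0.02]
    - [0, 0, 0.04]
    - [0, 0, 0.06]
    - [0, 0, 0.08]
    - [0, 0, 0.08]
    - [0, 0, 0.08]
    - [0, 0, 0.08]
    - [0, 0, 0.08]
    - [0, 0, 0.08]
    - [0, 0, 0.08]

```text
time: 17.27
position: [0.5817, 0.1592, 0.0787]
tool_rot: [-1.351, -2.83, 0.002]
ft_force: [6.3, 3.4, -5.6]
grip_width: 0.545
grip_force: 45.0
```

Run:
```python
from h import *
st(); bar('b6.png')
```

```text
17.27 [0.5817 0.1592 0.0787] cw 0.891 F [ 6.3  3.4 -5.6] T [ 0.96 -1.72 -0.15] g 45.03681555390358 47.4 q7 0.52
bar 67 336.32835820895525 199.91044776119404 [ 0  0  0  0  0  3  5  6  9 11  6  4  6  8  9]
```

Run:
```python
from h import *
k=np.array([.5815,.159])
for th in (0,.4,.8,.9,1.1): 
    a=1.98-th; p=proj('side',[k[0]-.044*np.sin(a),k[1]+.044*np.cos(a),.046]); print('pred tooth',th,p.round(1))
print('round left',proj('side',[k[0]-.036,k[1],.046]).round(1))
for n in('side0','b','b1','b2','b3','b4','b5','b6'):
    h=cv2.cvtColor(cv2.imread(f'pics/{n}.png'),cv2.COLOR_BGR2HSV).astype(int)
    m=(h[...,0]>95)&(h[...,0]<125)&(h[...,1]>110); m[:175]=0;m[205:]=0;m[:,:310]=0;m[:,350:]=0
    v,u=np.nonzero(m); l=u.min(); print(n,m.sum(),'left',l,v[u<=l+1].mean().round(1),'right',u.max(),v[u>=u.max()-1].mean().round(1),'bot',v.max(), 'S',h[192:206,333:337,1].mean(1).astype(int))
```

```text
pred tooth 0 [320.6 191.6]
pred tooth 0.4 [318.7 189.2]
pred tooth 0.8 [318.7 186.6]
pred tooth 0.9 [319.  185.9]
pred tooth 1.1 [319.9 184.8]
round left [320.8 188.8]
side0 12 left 324 189.7 right 339 188.5 bot 191 S [ 92  55  22  25  55  98 134 131  81  37  25  31  38  38]
b 3 left 324 190.3 right 325 190.3 bot 191 S [ 23  38  23  27  45  58  85 104  84  55  50  66  88  97]Traceback (most recent call last):
  File "<stdin>", line 9, in <module>
    return umr_minimum(a, axis, None, out, keepdims, initial, where)
ValueError: zero-size array to reduction operation minimum which has no identity
```

Run:
```python
from h import *
for n in('side0','b','b1','b2','b3','b4','b5','b6'):
    im=cv2.imread(f'pics/{n}.png').astype(int); h=cv2.cvtColor(im.astype(np.uint8),cv2.COLOR_BGR2HSV).astype(int)
    m=(im[...,0]-im[...,2]>14); m[:175]=0;m[205:]=0;m[:,:310]=0;m[:,352:]=0
    v,u=np.nonzero(m); l=u.min(); s=h[194:204,333:337,1].mean(1); y=(im[...,2]-im[...,0])[194:204,333:337].mean(1); y=np.clip(y-5,0,None)
    print(n,m.sum(),'left',l,v[u<=l+1].mean().round(1),'right',u.max(),v[u>=u.max()-1].mean().round(1),'bot',v.max(),'yoke',y.astype(int),((y@np.arange(194,204))/y.sum()).round(2))
```

```text
side0 100 left 322 189.0 right 341 187.3 bot 193 yoke [ 0  3 18 48 83 87 51 19 10 11] 198.75
b 46 left 322 190.0 right 340 187.5 bot 193 yoke [ 0  5 12 18 29 36 31 23 25 35] 199.78
b1 50 left 321 188.2 right 340 187.8 bot 193 yoke [ 0  5 14 27 45 50 39 26 25 35] 199.53
b2 50 left 321 187.7 right 340 187.5 bot 193 yoke [ 0  5 18 32 48 51 38 26 25 35] 199.42
b3 50 left 321 187.5 right 340 187.8 bot 193 yoke [ 0  5 19 35 51 53 39 26 25 35] 199.36
b4 53 left 321 187.2 right 340 188.1 bot 193 yoke [ 0  5 18 36 58 66 50 29 25 35] 199.37
b5 51 left 321 187.0 right 340 188.1 bot 193 yoke [ 0  4 16 39 74 87 64 33 25 35] 199.34
b6 52 left 321 187.0 right 340 188.2 bot 193 yoke [ 0  5 14 27 58 83 72 44 29 35] 199.57
```

The yoke profile rose slightly between 0.53 and 0.8 rad (the hump) and starts downwards in the last picture, with negative torque: the roller is entering the notch. Carrying on.

Call:
send_rows:
  xyz:
    - [0, 0, 0]
    - [0, 0, 0]
    - [0, 0, 0]
    - [0, 0, 0]
    - [0, 0, 0]
    - [0, 0, 0]
    - [0, 0, 0]
    - [0, 0, 0]
    - [0, 0, 0]
    - [0, 0, 0]
  dr:
    - [0, 0, 0.02]
    - [0, 0, 0.04]
    - [0, 0, 0.06]
    - [0, 0, 0.06]
    - [0, 0, 0.06]
    - [0, 0, 0.06]
    - [0, 0, 0.06]
    - [0, 0, 0.06]
    - [0, 0, 0.06]
    - [0, 0, 0.06]

```text
time: 18.15
position: [0.5818, 0.1593, 0.0787]
tool_rot: [-1.435, -2.788, 0.002]
ft_force: [6.0, 3.3, -6.1]
grip_width: 0.542
grip_force: 45.0
```

```bash
cat >> h.py <<'E'
def yoke(name):
    im=snap('side',name)[...,::-1].astype(int); y=(im[...,2]-im[...,0])[194:206,333:337].mean(1); y=np.clip(y-5,0,None); print('yoke',y.astype(int)); st()
E
python3 -c "
from h import *
yoke('b7.png')"
```

```text
yoke [ 0  5 12 21 49 79 73 44 29 35 49 59]
18.2 [0.5818 0.1593 0.0787] cw 0.951 F [ 5.3  3.6 -5.5] T [ 1.   -1.77 -0.11] g 45.036243461072445 47.3 q7 0.46
```

Call:
send_rows:
  xyz:
    - [0, 0, 0]
    - [0, 0, 0]
    - [0, 0, 0]
    - [0, 0, 0]
    - [0, 0, 0]
    - [0, 0, 0]
    - [0, 0, 0]
    - [0, 0, 0]
    - [0, 0, 0]
    - [0, 0, 0]
  dr:
    - [0, 0, 0.02]
    - [0, 0, 0.04]
    - [0, 0, 0.06]
    - [0, 0, 0.06]
    - [0, 0, 0.06]
    - [0, 0, 0.06]
    - [0, 0, 0.06]
    - [0, 0, 0.06]
    - [0, 0, 0.06]
    - [0, 0, 0.06]

```text
time: 19.03
position: [0.5819, 0.1593, 0.0787]
tool_rot: [-1.518, -2.744, 0.002]
ft_force: [6.8, 3.0, -7.4]
grip_width: 0.543
grip_force: 45.0
```

```bash
python3 -c "
from h import *
yoke('b8.png')"
```

```text
yoke [ 0  5 12 16 31 55 62 43 29 35 49 58]
19.08 [0.5819 0.1594 0.0787] cw 1.011 F [ 6.8  3.4 -7.2] T [ 1.06 -1.89 -0.12] g 45.03859721124172 47.0 q7 0.41
```

Call:
send_rows:
  xyz:
    - [0, 0, 0]
    - [0, 0, 0]
    - [0, 0, 0]
    - [0, 0, 0]
    - [0, 0, -5]
    - [0, 0, -20]
    - [0, 0, -40]
    - [0, 0, -60]
    - [0, 0, -80]
    - [0, 0, -100]
  dr:
    - [0, 0, 0]
    - [0, 0, 0]
    - [0, 0, 0]
    - [0, 0, 0]
    - [0, 0, 0]
    - [0, 0, 0]
    - [0, 0, 0]
    - [0, 0, 0]
    - [0, 0, 0]
    - [0, 0, 0]
  jaw: 87

```text
time: 19.92
position: [0.5812, 0.158, 0.1799]
tool_rot: [-1.517, -2.743, 0.007]
ft_force: [0.4, 0.1, -0.5]
grip_width: 0.996
grip_force: 0.0
```

```bash
python3 -c "
from h import *
st(); go(.58,.4,.18,0)"
```

```text
19.92 [0.5812 0.158  0.1799] cw 1.01 F [ 0.4  0.1 -0.5] T [-0.08 -0.02 -0.01] g 0.0 86.6 q7 0.37
t 19.92 p [0.5812 0.158  0.1799] F [ 0.4  0.1 -0.5] xyz [ 2.057e+02  1.276e+02 -1.000e-01] dr [-0.005 -0.008 -1.01 ] zaxis [-0.009 -0.    -1.   ] q [-0.73  0.28  0.51  1.66 -0.14  1.24  0.37]
```

Call:
send_rows:
  xyz:
    - [22, 14, 0]
    - [44, 28, 0]
    - [66, 42, 0]
    - [88, 56, 0]
    - [110, 70, 0]
    - [132, 83, 0]
    - [154, 97, 0]
    - [176, 110, 0]
    - [195, 122, 0]
    - [206, 128, 0]
  dr:
    - [0, 0, -0.1]
    - [0, 0, -0.2]
    - [0, 0, -0.3]
    - [0, 0, -0.4]
    - [0, 0, -0.5]
    - [0, 0, -0.6]
    - [0, 0, -0.7]
    - [0, 0, -0.8]
    - [0, 0, -0.9]
    - [0, 0, -1.01]

```text
time: 20.75
position: [0.579, 0.4042, 0.1785]
tool_rot: [0.013, -3.132, -0.001]
ft_force: [-0.2, 0.2, -0.6]
grip_width: 0.997
grip_force: 0.0
```

Run:
```python
from h import *
st()
a=snap('top','a9.png')[...,::-1]; o=cv2.imread('pics/top0.png')
cv2.imwrite('pics/v9.png',np.hstack([cv2.resize(x[160:205,245:300],(396,324),interpolation=2) for x in (o,a)]))
```

```text
20.75 [0.579  0.4042 0.1785] cw -0.008 F [-0.2  0.2 -0.6] T [ 0.04  0.06 -0.  ] g 0.0 86.7 q7 1.01
```

View pics/v9.png

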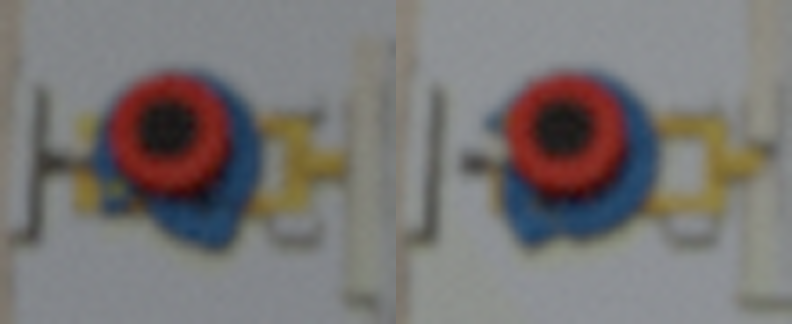

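The picture shows the brass bar shifted about 26 px right in the crop with its tongue in the rail's gap at (765,155), and the tooth turned to the lower left (530,245). I'll check the drop in numbers.

Run:
```python
from h import *
k=np.array([.5812,.159])
for u,v in((276.2,194.2),(263.6,193.9)):
    t=ray('top',u,v,.052)[:2]-k; print('tooth',t.round(4),np.hypot(*t).round(4),'angle from +y',np.arctan2(-t[0],t[1]).round(2))
A,B=[cv2.imread(f'pics/{n}.png').astype(int) for n in('top0','a9')]
for n,I in(('0',A),('9',B)):
    y=np.minimum(I[...,2],I[...,1])-I[...,0]; s=np.clip(y[174:180,280:296].mean(0)-5,0,None); s2=np.clip(y[186:190,280:296].mean(0)-5,0,None)
    print(n,s.astype(int),s2.astype(int))
a=ray('top',286,182,.035);b=ray('top',287,182,.035);print('mm/px',(a-b)[1]*1e3)
# subpixel shift of yoke
f=lambda I:np.clip((np.minimum(I[...,2],I[...,1])-I[...,0])[172:192,277:300]-8,0,None).mean(0)
p,q=f(A)[:],f(B); x=np.arange(len(p)); print(p.astype(int),q.astype(int))
sh=np.arange(0,7,.1); e=[np.corrcoef(np.interp(x-s,x,p)[7:17],q[7:17])[0,1] for s in sh]; print('shift px',sh[np.argmax(e)],max(e))
```

```text
tooth [-0.0396 -0.0215] 0.0451 angle from +y 2.07
tooth [-0.039   0.0162] 0.0422 angle from +y 1.18
0 [ 0  3 15 19 22 28 27 18  4  0  0  0  0  0  3  4] [17 29 27 27 33 39 39 25  8  0  0  0  0  2  4  3]
9 [ 0  3 16 20 20 18 19 22 28 30 18  1  0  1  4  5] [18 30 31 26 23 23 24 30 41 45 28  7  0  2  4  4]
mm/px 3.0397302298275224
[ 0  0  0  3  7  9 11 17 27 29 22 12  8  7  7  4  1  1  0  0  0  0  0] [ 0  0  0  3  7 10 10  9  9  9 14 25 31 23 12  9  9  9  6  1  0  0  0]
shift px 3.1 0.9765501275460344
```

Run:
```python
from h import *
B=np.mean([get_image('top')[...,::-1].astype(float) for _ in range(6)],0); A=cv2.imread('pics/top0.png').astype(float)
g=lambda I:np.minimum(I[...,2],I[...,1])-I[...,0]
def edge(I,r,c0,c1):
    s=np.clip(g(I)[r[0]:r[1],c0:c1].mean(0)-4,0,None); i=s.argmax(); h=s[i]/2; j=i+np.nonzero(s[i:]<h)[0][0]; return c0+j-1+(s[j-1]-h)/(s[j-1]-s[j])
for r in((175,180),(186,190)): print(edge(A,r,280,296),edge(B,r,280,296))
# blank screw/feature check of image stability: plate left post edge
# same edge projected: y of edge at z .03
for r in((175,180),(186,190)):
    v=sum(r)/2; print([(ray('top',edge(I,r,280,296),v,z)[1]*1e3).round(2) for z in(.03,.04) for I in(A,B)])
S=np.mean([get_image('side')[...,::-1].astype(float) for _ in range(6)],0); S0=cv2.imread('pics/side0.png').astype(float)
for I in(S0,S): y=(I[...,2]-I[...,0])[194:206,331:340].mean(1); print(y.astype(int))
cv2.imwrite('pics/s9.png',S)
```

```text
287.4382716049383 290.3041237113402
287.36764705882354 290.2982283464567
[np.float64(106.33), np.float64(97.57), np.float64(105.69), np.float64(96.99)]
[np.float64(105.92), np.float64(97.0), np.float64(105.28), np.float64(96.43)]
[ 2 19 37 60 85 86 54 26 23 31 37 40]
[ 2 20 34 41 51 66 64 50 44 51 60 64][ WARN:0@46.523] global loadsave.cpp:1063 imwrite_ Unsupported depth image for selected encoder is fallbacked to CV_8U.
```

Run:
```python
from h import *
k=np.array([.5812,.159])
p=ray('top',245+118/7.2-.4,160+190/7.2-.4,.052)[:2]-k; print('dot',p.round(4),np.hypot(*p).round(4),np.arctan2(-p[0],p[1]).round(2))
for n in('top0','a9'):
    I=cv2.imread(f'pics/{n}.png').astype(float); I=cv2.resize(I,None,fx=4,fy=4,interpolation=2)
    m=(I[...,0]-I[...,2]>25)
    v,u=np.nonzero(m[640:820,980:1200]); 
    P=np.array([ray('top',(a+980+.5)/4-.5,(b+640+.5)/4-.5,.052)[:2]-k for a,b in zip(u,v)]); r=np.hypot(*P.T); an=np.degrees(np.arctan2(-P[:,0],P[:,1]))%360
    print(n,[(d,(r[(an>=d)&(an<d+10)].max()*1e3).round(1)) for d in range(0,360,10) if ((an>=d)&(an<d+10)).any()])
```

```text
dot [-0.0149  0.0247] 0.0289 0.54
top0 [(0, np.float64(35.4)), (10, np.float64(34.2)), (30, np.float64(36.2)), (40, np.float64(35.5)), (60, np.float64(26.3)), (70, np.float64(29.5)), (80, np.float64(32.7)), (90, np.float64(36.2)), (100, np.float64(40.3)), (110, np.float64(41.7)), (120, np.float64(41.4)), (130, np.float64(36.8)), (140, np.float64(33.5)), (150, np.float64(33.6)), (160, np.float64(34.1)), (170, np.float64(34.2)), (180, np.float64(34.0)), (190, np.float64(33.6)), (200, np.float64(33.3)), (210, np.float64(35.2)), (220, np.float64(35.4)), (230, np.float64(36.4)), (240, np.float64(36.6)), (350, np.float64(34.6))]Traceback (most recent call last):
  File "<stdin>", line 8, in <module>
  File "h.py", line 8, in ray
    c,f,M,t=cam(n); d=np.array([(u-c['cx'])/f,(v-c['cy'])/f]); s=d.copy()
            ~~~^^^
  File "h.py", line 5, in cam
    c=calibration(n); f=200/np.tan(np.radians(c['vfov'])/2)
ValueError: time passes only in moves, steps and waits
```

```bash
sed -i 's/^def cam(n):/import functools\n@functools.lru_cache(None)\ndef cam(n):/' h.py
python3 - <<'E'
from h import *
k=np.array([.5812,.159])
for n in('top0','a9'):
    I=cv2.imread(f'pics/{n}.png').astype(float); I=cv2.resize(I,None,fx=4,fy=4,interpolation=2)
    m=(I[...,0]-I[...,2]>25)
    v,u=np.nonzero(m[640:820,980:1200]); 
    P=np.array([ray('top',(a+980+.5)/4-.5,(b+640+.5)/4-.5,.052)[:2]-k for a,b in zip(u,v)]); r=np.hypot(*P.T); an=np.degrees(np.arctan2(-P[:,0],P[:,1]))%360
    print(n,[(d,float((r[(an>=d)&(an<d+6)].max()*1e3).round(1))) for d in range(0,360,6) if ((an>=d)&(an<d+6)).any()])
st()
E
```

```text
top0 [(0, 35.4), (6, 34.7), (12, 33.7), (18, 31.4), (30, 35.4), (36, 36.2), (60, 24.2), (66, 27.4), (72, 29.0), (78, 30.7), (84, 32.7), (90, 35.1), (96, 36.4), (102, 38.9), (108, 41.4), (114, 41.7), (120, 41.4), (126, 39.4), (132, 36.7), (138, 34.0), (144, 33.3), (150, 33.3), (156, 33.7), (162, 34.1), (168, 34.2), (174, 34.1), (180, 34.0), (186, 33.6), (192, 33.2), (198, 32.8), (204, 33.3), (210, 34.7), (216, 35.2), (222, 35.4), (228, 35.7), (234, 36.4), (240, 36.6), (246, 36.3), (348, 33.5), (354, 34.6)]
a9 [(12, 28.8), (18, 30.7), (24, 32.4), (30, 34.3), (36, 36.1), (42, 38.6), (48, 40.4), (54, 41.8), (60, 41.7), (66, 40.0), (72, 36.7), (78, 33.4), (84, 32.8), (90, 33.6), (96, 33.7), (102, 33.9), (108, 33.9), (114, 33.9), (120, 33.7), (126, 34.1), (132, 34.0), (138, 34.0), (144, 33.5), (150, 33.6), (156, 33.7), (162, 34.2), (168, 34.3), (174, 34.1), (180, 34.0), (186, 34.3), (192, 33.7), (198, 33.5), (204, 33.7), (210, 34.7), (216, 35.6), (222, 35.9), (228, 35.7), (234, 36.4), (240, 36.6), (246, 36.7), (330, 39.3), (336, 38.9)]
21.4 [0.5806 0.4006 0.1788] cw 0.001 F [-0.3 -1.1 -0.4] T [0.   0.01 0.08] g 0.0 87.0 q7 1.01
```

```bash
python3 -c "
from h import *
go(.5825,.1595,.18,0)"
```

```text
t 21.4 p [0.5806 0.4006 0.1788] F [-0.3 -1.1 -0.4] xyz [  -2.  -241.1   -1.3] dr [ 0.    -0.008 -0.001] zaxis [-0.008  0.    -1.   ] q [-0.82  0.48  0.25  1.38 -0.12  1.31  1.01]
```

The cam profile puts the ramp's foot almost at the roller, and the bar stands about 1 mm short of full drop. So I slightly overshot; I'll regrasp and ease back a little.

Call:
send_rows:
  xyz:
    - [0, -28, 0]
    - [0, -56, 0]
    - [-1, -84, 0]
    - [-1, -112, 0]
    - [-1, -140, 0]
    - [-2, -168, 0]
    - [-2, -196, 0]
    - [-2, -222, 0]
    - [-2, -238, -1]
    - [-2, -241, -1]
  dr:
    - [0, -0.001, 0]
    - [0, -0.002, 0]
    - [0, -0.003, 0]
    - [0, -0.004, 0]
    - [0, -0.005, 0]
    - [0, -0.006, 0]
    - [0, -0.007, 0]
    - [0, -0.008, 0]
    - [0, -0.008, 0]
    - [0, -0.008, 0]

```text
time: 22.23
position: [0.5832, 0.1555, 0.1803]
tool_rot: [0.009, 3.141, -0.002]
ft_force: [0.3, -1.0, 0.6]
grip_width: 0.998
grip_force: 0.0
```

Call:
send_rows:
  xyz:
    - [0, 0, 0]
    - [0, 0, 12]
    - [0, 0, 27]
    - [0, 0, 42]
    - [0, 0, 57]
    - [0, 0, 72]
    - [0, 0, 85]
    - [0, 0, 94]
    - [0, 0, 100]
    - [0, 0, 101]
  dr:
    - [0, 0, 0]
    - [0, 0, 0]
    - [0, 0, 0]
    - [0, 0, 0]
    - [0, 0, 0]
    - [0, 0, 0]
    - [0, 0, 0]
    - [0, 0, 0]
    - [0, 0, 0]
    - [0, 0, 0]

```text
time: 23.07
position: [0.5817, 0.1605, 0.077]
tool_rot: [0.002, -3.14, 0.001]
ft_force: [0.7, 0.1, 0.8]
grip_width: 1.002
grip_force: 0.0
```

```bash
python3 -c "
from h import *
st()"
```

```text
23.07 [0.5817 0.1605 0.077 ] cw -0.001 F [0.7 0.1 0.8] T [ 0.02 -0.02  0.05] g 0.0 87.2 q7 1.36
```

Close, then ease back 0.08 rad counter-clockwise.

Call:
send_rows:
  xyz:
    - [0, 0, 0]
    - [0, 0, 0]
    - [0, 0, 0]
    - [0, 0, 0]
    - [0, 0, 0]
    - [0, 0, 0]
    - [0, 0, 0]
    - [0, 0, 0]
    - [0, 0, 0]
    - [0, 0, 0]
  dr:
    - [0, 0, 0]
    - [0, 0, 0]
    - [0, 0, 0]
    - [0, 0, 0]
    - [0, 0, 0]
    - [0, 0, 0]
    - [0, 0, 0]
    - [0, 0, 0]
    - [0, 0, 0]
    - [0, 0, 0]
  jaw: 30
  grip_force: 40

```text
time: 23.9
position: [0.5827, 0.1576, 0.0788]
tool_rot: [-0.002, -3.141, 0.004]
ft_force: [-1.2, -5.1, 2.5]
grip_width: 0.539
grip_force: 40.0
```

```bash
python3 -c "
from h import *
st()"
```

```text
23.9 [0.5827 0.1576 0.0788] cw 0.001 F [-1.2 -5.1  2.5] T [-1.31  0.21  0.02] g 39.99227779917419 46.9 q7 1.36
```

Call:
send_rows:
  xyz:
    - [0, 0, 0]
    - [0, 0, 0]
    - [0, 0, 0]
    - [0, 0, 0]
    - [0, 0, 0]
    - [0, 0, 0]
    - [0, 0, 0]
    - [0, 0, 0]
    - [0, 0, 0]
    - [0, 0, 0]
  dr:
    - [0, 0, -0.02]
    - [0, 0, -0.04]
    - [0, 0, -0.06]
    - [0, 0, -0.08]
    - [0, 0, -0.08]
    - [0, 0, -0.08]
    - [0, 0, -0.08]
    - [0, 0, -0.08]
    - [0, 0, -0.08]
    - [0, 0, -0.08]

```text
time: 24.73
position: [0.5831, 0.1576, 0.0789]
tool_rot: [-0.119, 3.139, -0.003]
ft_force: [-0.1, -4.9, 2.5]
grip_width: 0.539
grip_force: 40.0
```

```bash
python3 -c "
from h import *
st()"
```

```text
24.73 [0.5831 0.1576 0.0789] cw -0.076 F [-0.1 -4.9  2.5] T [-1.28  0.03 -0.84] g 39.98965099453926 46.9 q7 1.44
```

Call:
send_rows:
  xyz:
    - [0, 0, 0]
    - [0, 0, 0]
    - [0, 0, 0]
    - [0, 0, 0]
    - [0, 0, -5]
    - [0, 0, -20]
    - [0, 0, -40]
    - [0, 0, -60]
    - [0, 0, -80]
    - [0, 0, -100]
  dr:
    - [0, 0, 0]
    - [0, 0, 0]
    - [0, 0, 0]
    - [0, 0, 0]
    - [0, 0, 0]
    - [0, 0, 0]
    - [0, 0, 0]
    - [0, 0, 0]
    - [0, 0, 0]
    - [0, 0, 0]
  jaw: 87

```text
time: 25.57
position: [0.5825, 0.1605, 0.18]
tool_rot: [-0.127, 3.139, 0.001]
ft_force: [0.3, -0.3, 0.1]
grip_width: 0.991
grip_force: 0.0
```

Call:
send_rows:
  xyz:
    - [0, 28, 0]
    - [0, 56, 0]
    - [0, 84, 0]
    - [0, 112, 0]
    - [0, 140, 0]
    - [0, 168, 0]
    - [0, 196, 0]
    - [0, 222, 0]
    - [0, 238, 0]
    - [0, 241, 0]
  dr:
    - [0, 0, 0]
    - [0, 0, 0]
    - [0, 0, 0]
    - [0, 0, 0]
    - [0, 0, 0]
    - [0, 0, 0]
    - [0, 0, 0]
    - [0, 0, 0]
    - [0, 0, 0]
    - [0, 0, 0]

```text
time: 26.4
position: [0.5611, 0.405, 0.1784]
tool_rot: [0.135, -3.138, -0.004]
ft_force: [-0.7, 0.2, 0.7]
grip_width: 1.0
grip_force: 0.0
```

```bash
cat > m.py <<'E'
from h import *
k=np.array([.5812,.159])
st(); f=[get_image('top')[...,::-1] for _ in range(6)]; B=np.mean(f,0); A=cv2.imread('pics/top0.png').astype(float); P9=cv2.imread('pics/a9.png').astype(float)
import sys; cv2.imwrite('pics/'+sys.argv[1],B.astype(np.uint8))
g=lambda I:np.minimum(I[...,2],I[...,1])-I[...,0]
def edge(I,r,c0,c1):
    s=np.clip(g(I)[r[0]:r[1],c0:c1].mean(0)-4,0,None); i=s.argmax(); h=s[i]/2; j=i+np.nonzero(s[i:]<h)[0][0]; return c0+j-1+(s[j-1]-h)/(s[j-1]-s[j])
for r in((175,180),(186,190)): print('edge mm',[float((ray('top',edge(I,r,280,296),sum(r)/2,.033)[1]*1e3).round(2)) for I in(A,P9,B)])
for I in(P9,B):
    I=cv2.resize(I,None,fx=4,fy=4,interpolation=2); v,u=np.nonzero((I[...,0]-I[...,2]>25)[640:820,980:1200])
    P=np.array([ray('top',(a+980+.5)/4-.5,(b+640+.5)/4-.5,.052)[:2]-k for a,b in zip(u,v)]); r=np.hypot(*P.T); an=np.degrees(np.arctan2(-P[:,0],P[:,1]))%360
    print([(d,float((r[(an>=d)&(an<d+6)].max()*1e3).round(1))) for d in range(0,84,6) if ((an>=d)&(an<d+6)).any()])
E
python3 m.py a10.png
```

```text
26.4 [0.5611 0.405  0.1784] cw -0.086 F [-0.7  0.2  0.7] T [ 0.11  0.09 -0.06] g 0.0 87.0 q7 1.06
edge mm [106.14, 97.48, 96.7]
edge mm [105.73, 96.79, 95.92]
[(12, 28.8), (18, 30.7), (24, 32.4), (30, 34.3), (36, 36.1), (42, 38.6), (48, 40.4), (54, 41.8), (60, 41.7), (66, 40.0), (72, 36.7), (78, 33.4)]
[(12, 28.1), (18, 29.8), (24, 32.4), (30, 33.3), (36, 36.0), (42, 38.6), (48, 40.0), (54, 41.2), (60, 41.4), (66, 40.7), (72, 36.7), (78, 34.1)]
```

The bar is now about 9.6 mm dropped and the cam sits against the notch, with the gripper well clear. Handing in.

```bash
python3 -c "
from bench import *
print(close_job())"
```

```text
the job is handed in; nothing more can be done
None
```

The tray is home against the stop (last push about 9 N), and the knob is turned clockwise with the latch down in its notch, about 9.6 of 10 mm by camera; I turned about 1 rad, slightly too far, and eased back a degree or two. I let go with the arm clear and never moved near the jar, cup or tongs, and the job is handed in at 26 s, with no verdict shown.

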